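# Show where the stray socket belongs

## Task

Push the part-open lid of the black socket case all the way back to its stop with your fingertips, then show the apprentice where the stray socket goes: point straight down at the socket standing by itself on the bench, fingertips two or three centimetres above it, and stay there for a good two seconds. Then point the same way at the one bare stud in the case, two or three centimetres above it, stay for a good two seconds, and finish still pointing at it. This is only to show: touch, shift or pick up none of the sockets or other loose things.

Things in the scene. Friction and masses are not known exactly. Their poses are not given: they have to be found in the camera images.
- case: Black plastic socket case, fixed on the bench: an open tray 130 x 176 mm, 30 mm high, walls 3 mm, floor 4 mm. Origin: centre of its underside; x points across it (130 mm) from the carrying-handle side to the hinge side, y along the hinge, z up. Six equal studs stand on its floor in two rows of three, at x = -25 and 21, y = -46, 0 and 46 mm.
- case_hinge (a point): Middle of the lid's hinge line, on the hinge side of the tray's rim (x = +65 mm in the case's frame), 30 mm above the bench.
- lid (a joint): Angle of the case's lid in rad: 0 closed, 1.57 upright, 2.0 leaning back on its stop, away from the tray (fully open). The lid is a black shell 130 x 176 mm, 18 mm deep, with 3 mm walls. It weighs 120 g; a stiff hinge holds it wherever it is left, and a level push of a few newtons on its free rim moves it. It starts part open at 1.0 to 1.35.
- lid_rim (a point): Middle of the lid's free rim, opposite the hinge, 130 mm from the hinge line (on the edge that meets the tray's handle-side rim when closed). It moves with the lid.
- stray: The stray socket: a chrome hex socket, 27 mm across and 38 mm tall, hex mouth up, standing by itself on the bench outside the case. Loose, 85 g. Origin: centre of its underside, z up.
- stray_top (a point): Centre of the stray socket's mouth, 38 mm above the bench.
- bare_stud_top (a point): Centre of the top of the one bare stud in the case, 19 mm above the bench. The studs are equal square steel posts 12 mm wide; the other five each carry a socket of any size, whose tops stand 42 mm above the bench, the nearest 46 mm away centre to centre.
- socket_a: Chrome hex socket, 24 mm across and 38 mm tall, loose on one of the studs in the case. Origin: centre of its underside, 4 mm above the bench, z up.
- socket_b: Chrome hex socket, 25.5 mm across and 38 mm tall, loose on one of the studs in the case. Origin: centre of its underside, 4 mm above the bench, z up.
- socket_c: Chrome hex socket, 29 mm across and 38 mm tall, loose on one of the studs in the case. Origin: centre of its underside, 4 mm above the bench, z up.
- socket_d: Chrome hex socket, 30 mm across and 38 mm tall, loose on one of the studs in the case. Origin: centre of its underside, 4 mm above the bench, z up.
- socket_e: Chrome hex socket, 32.5 mm across and 38 mm tall, loose on one of the studs in the case. Origin: centre of its underside, 4 mm above the bench, z up.
- clamp: Bystander: chrome exhaust clamp, a band 52 mm across and 22 mm high with two bolted ears that reach 47 mm from its centre, lying on the bench. Loose. Origin: centre of the band, underside.
- lens: Bystander: white plastic tail light lens, 70 x 124 mm over its screw ears, 34 mm high, lying dome up on the bench. Loose. Origin: centre of its underside, y along its length.
- funnel: Bystander: green plastic funnel standing mouth down, 120 mm across, spout up to 150 mm. Loose. Origin: centre of the mouth, on the bench.

How it is judged:
By the outcome, as a careful person would: the job done as asked, in the order asked, and still so for the second after the job is handed in, with the robot touching nothing.
It also fails if it takes over 59 s, if anything falls off the work surface, if the arm or the gripper's body presses on something with over 40 N, if the wrist force passes 120 N, or if a joint passes its speed limit or range.

## Robot

A 7-joint arm with a two-finger parallel gripper is mounted at the origin on the work surface. World frame = base frame: x ahead of the robot, y to its left, z up, the work surface at z = 0. Lengths are in m, angles in rad, forces in N, time in s.
With the tool pointing down it reaches from about 0.425 to 0.875 m from the base axis. Payload 4.7 kg.
Tool frame: the origin (TCP) lies on the mounting face of the last link; the fingertips stand 182 mm ahead of it and the grasp point (between the pads) lies 164 mm ahead of it; x points along the fingers, y is the direction in which the jaws open and shut, and the axes are right-handed (so a half turn about x gives the same grasp; the last joint's range is limited). The gripper opens to 87 mm and grips with 3 to 60 N. Pads are 19 mm wide; open, the fingers measure 117 mm over their backs; the gripper's body (75 mm by 190 mm) begins 51 mm behind the grasp point.
Start: joints at [1.182, 0.321, -0.07, 1.45, 0.023, 1.371, -0.057], TCP at [0.255, -0.598, 0.405] pointing down, gripper open.
Joint ranges: [-2.86, 2.86], [-0.3, 2.09], [-1.38, 1.24], [0.06, 2.45], [-1.56, 4.7], [0.09, 2.05], [-2.69, 2.69]. Speed limits (rad/s): [2.57, 2.57, 3.14, 3.14, 3.14, 3.14, 3.14].

## Interface

Orientations are given as a rotation vector (axis times angle).
In Python, from bench import ctrl gives the robot as it stands.
- The arm moves only by the shell command python3 -m crank 'ROWS' [FORCE]. ROWS is JSON, one flat list of numbers, 7 for each row, row after row: the shift along the tool's x, y, z in mm, then the turn, a rotation vector about the tool's x, y, z in rad, then the finger opening in mm, from 0 to 87. A call has exactly 5 rows; each row shifts and turns the commanded pose from where the row before left it, along the tool's axes as they then stand; what a row does not reach is not made up. A row lasts 1/8 s, in which the tool goes at most 62.5 mm and 10.7 degrees, less where a joint would pass 70% of its speed; a pose out of reach is approached as far as the arm can. A call with a gripper value outside its range is refused whole. The fingers move at their own pace and stop on an object; FORCE is the grip in N (left out, the last holds). Time passes only in rows, so rows that do not move let the fingers close, or fill a call up. It gives the time, the measured TCP pose, the force and the opening at its end, in the units of the state.
- ctrl.get_state(): the state, without advancing time (a new reading comes with each control period).
- ctrl.get_image(name): name is "scene" or "side" or "wrist"; returns the picture (420x560x3 uint8, red, green, blue); there is no depth.
- ctrl.camera_params(name): a dict with "K" (3x3 intrinsics, pixels), "world_to_cam" (4x4, takes a point from world to camera coordinates); the wrist camera has in their place "hand_eye" (4x4, takes a point from camera to tool coordinates, whose origin is the TCP and whose axes are the tool frame's). Camera axes: x right, y down, z forward; pixel columns grow to the right and rows downward; lengths in m; the calibration is good to about 2 mm. A picture is of the moment at which its call begins: read the wrist's pose just before it. camera_params takes no time and is no camera call.
- ctrl.close_job(): hands the job in, once; it reports no verdict.
Trained networks look in the newest picture that a camera, given by its name, has taken for a name from the list of things; names that differ only in an ending like _2 or _b are one class to them, and where a whole thing is asked for, a point or a joint stands for the part that bears it (a point fixed in the world has none). Each returns a list of dicts, best first, with "confidence" (0 to 1); they miss things now and then, are a little off and sometimes report something else, mostly with a low value. They report only what shows in the picture. A call takes as long as a camera call.
- ctrl.regions_of(camera, target): "region" (420x560 bool, what is visible of it) and "at" ([column, row] in pixels, amid what is visible of it).
- ctrl.mark_of(camera, target): "at" ([column, row] in pixels: a listed point, or the origin of a listed thing).
The state is a dict: "time": time; "joint_positions": joint angles; "qd": joint speeds; "joint_torque": joint torques, N m; "position": TCP position; "tool_rot": TCP orientation; "ft_force": force on the tool from outside, world axes, zero at the start; "torque": the same for the moment, N m; "grip_width": opening from 0.0 (shut) to 1.0 (fully open).
Only numpy, scipy, OpenCV 4.12 (cv2) and the standard library are available. Lean on these libraries where they do the work, as an engineer would, in place of code of your own. Each camera call takes 0.05 s, during which the arm holds its last target.

## Working session

There is one attempt and no reset: what is moved stays moved. The work goes in short steps, Python scripts to look and compute and a shell command to move; the robot and the scene stay as the last step left them, time stands still between calls to the robot, and variables do not carry over. Pictures are saved under pics/ and viewed, and the job is handed in when it is done.

```bash
ls; mkdir -p pics; python3 - <<'E'
from bench import ctrl
import cv2,numpy as np
s=ctrl.get_state()
print({k:np.round(v,3).tolist() for k,v in s.items()})
for n in ["scene","side","wrist"]:
    im=ctrl.get_image(n); cv2.imwrite(f"pics/{n}0.png",im[:,:,::-1])
    p=ctrl.camera_params(n); print(n,{k:np.round(v,4).tolist() for k,v in p.items()})
E
```

```text
pics
{'time': 0.0, 'joint_positions': [1.182, 0.322, -0.07, 1.452, 0.023, 1.371, -0.057], 'qd': [0.001, -0.001, 0.001, -0.001, -0.001, 0.001, -0.001], 'joint_torque': [-0.0, -49.13, -0.404, -31.253, -0.064, 0.044, 0.0], 'position': [0.255, -0.598, 0.404], 'tool_rot': [2.0, 0.41, -2.001], 'ft_force': [0.483, 0.573, 0.247], 'torque': [-0.003, 0.001, -0.031], 'grip_width': 1.002}
scene {'K': [[396.7788, 0.0, 277.2549], [0.0, 396.7788, 202.723], [0.0, 0.0, 1.0]], 'world_to_cam': [[-0.5052, 0.863, -0.0079, 0.3399], [0.5351, 0.3061, -0.7874, -0.2483], [-0.6771, -0.402, -0.6164, 1.3898], [0.0, 0.0, 0.0, 1.0]]}
side {'K': [[395.799, 0.0, 278.0789], [0.0, 395.799, 208.9468], [0.0, 0.0, 1.0]], 'world_to_cam': [[0.8582, -0.5133, -0.0098, -0.5282], [-0.3784, -0.6195, -0.6878, 0.224], [0.3469, 0.594, -0.7258, 0.639], [0.0, 0.0, 0.0, 1.0]]}
wrist {'K': [[341.5736, 0.0, 281.0973], [0.0, 341.5736, 208.2452], [0.0, 0.0, 1.0]], 'hand_eye': [[0.0005, -0.2641, 0.9645, 0.0198], [1.0, 0.0004, -0.0004, -0.0009], [-0.0003, 0.9645, 0.2641, -0.0711], [0.0, 0.0, 0.0, 1.0]]}
```

View pics/scene0.png

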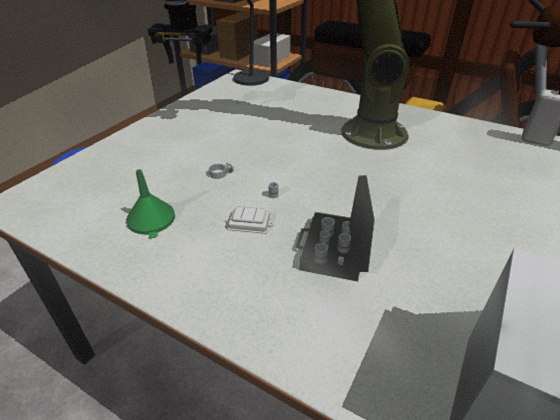

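View pics/side0.png

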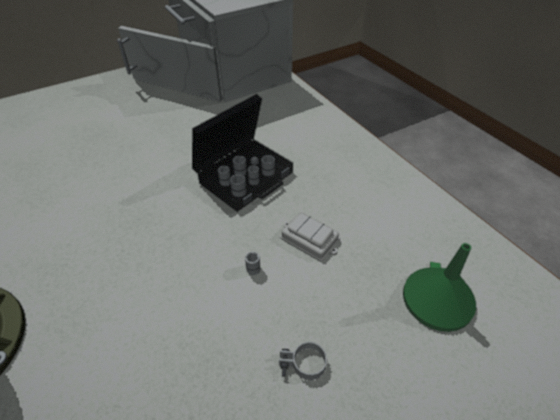

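View pics/wrist0.png

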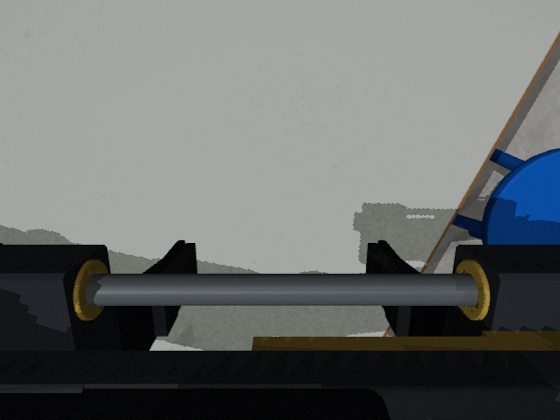

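The scene picture shows the stray socket at about (273,189) and the case at about (335,245), with its lid to the right. In the side picture the stray is at (253,263), the case at (245,180), and the bare stud probably near (255,161). The wrist camera sees only bench. Next I'll triangulate the marks.

```bash
cat > h.py <<'E'
from bench import ctrl
import cv2,numpy as np
from scipy.spatial.transform import Rotation as R
def cam(n):
    p=ctrl.camera_params(n)
    if "world_to_cam" in p: return p["K"],np.array(p["world_to_cam"])
    s=ctrl.get_state(); T=np.eye(4);T[:3,:3]=R.from_rotvec(s["tool_rot"]).as_matrix();T[:3,3]=s["position"]
    return p["K"],np.linalg.inv(T@np.array(p["hand_eye"]))
def proj(c,X):
    K,W=c; X=np.atleast_2d(X); Y=X@W[:3,:3].T+W[:3,3]; u=Y@np.array(K).T; return u[:,:2]/u[:,2:]
def onz(c,uv,z):
    K,W=c; d=W[:3,:3].T@np.linalg.solve(K,[uv[0],uv[1],1]); o=-W[:3,:3].T@W[:3,3]; return o+d*(z-o[2])/d[2]
def tri(c1,u1,c2,u2):
    P=[np.array(c[0])@c[1][:3] for c in (c1,c2)]
    X=cv2.triangulatePoints(P[0],P[1],np.float64(u1).reshape(2,1),np.float64(u2).reshape(2,1)).ravel(); return X[:3]/X[3]
E
python3 - <<'E'
from h import *
C={n:cam(n) for n in("scene","side")}
for t in ["case","case_hinge","lid_rim","stray","stray_top","bare_stud_top","clamp","lens","funnel"]:
    a={n:ctrl.mark_of(n,t) for n in C}
    for n in C: print(t,n,[(np.round(d["at"],1).tolist(),round(float(d["confidence"]),2)) for d in a[n][:3]])
    if a["scene"] and a["side"]: print("   ",np.round(tri(C["scene"],a["scene"][0]["at"],C["side"],a["side"][0]["at"]),4))
for n in C:
    print(n,[(np.round(d["at"],1).tolist(),round(float(d["confidence"]),2)) for d in ctrl.mark_of(n,"socket_a")])
E
```

```text
case scene [([334.1, 245.1], 0.55)]
case side [([243.1, 177.6], 0.97)]
    [0.5911 0.1113 0.0031]
case_hinge scene [([363.2, 242.7], 0.75)]
case_hinge side [([224.5, 155.3], 0.67)]
    [0.5775 0.1751 0.0302]
lid_rim scene [([355.0, 200.5], 0.76), ([329.3, 232.7], 0.32)]
lid_rim side [([229.0, 117.3], 0.75), ([253.0, 181.6], 0.2)]
    [0.5871 0.1447 0.1473]
stray scene [([272.5, 194.8], 0.7)]
stray side [([253.8, 270.8], 0.74)]
    [ 0.49   -0.1221 -0.0017]
stray_top scene [([273.1, 183.5], 0.6)]
stray_top side []
bare_stud_top scene [([340.9, 257.5], 0.49)]
bare_stud_top side [([255.2, 160.7], 0.46)]
    [0.6358 0.1424 0.0143]
clamp scene [([215.7, 171.9], 0.52)]
clamp side [([306.0, 361.5], 0.88)]
    [ 0.4804 -0.3203  0.0053]
lens scene [([248.5, 220.5], 0.89)]
lens side [([311.3, 239.9], 0.67), ([237.2, 190.3], 0.19)]
    [ 0.6201 -0.1177  0.002 ]
funnel scene [([148.5, 220.4], 0.6)]
funnel side [([439.0, 302.7], 0.88)]
    [ 0.7389 -0.3475 -0.007 ]
scene [([325.3, 231.6], 0.7), ([318.8, 257.9], 0.63), ([344.5, 248.1], 0.53), ([342.7, 237.0], 0.39)]
side [([264.6, 171.5], 0.82), ([254.8, 179.2], 0.68), ([237.8, 189.4], 0.59), ([242.4, 166.8], 0.46)]
```

```bash
python3 - <<'E'
import cv2
a=cv2.imread("pics/scene0.png")[165:290,285:385]; cv2.imwrite("pics/sc_c.png",cv2.resize(a,None,fx=4.5,fy=4.5,interpolation=2))
a=cv2.imread("pics/side0.png")[90:215,185:305]; cv2.imwrite("pics/si_c.png",cv2.resize(a,None,fx=4.5,fy=4.5,interpolation=2))
E
```

```text
(no output)
```

View pics/sc_c.png

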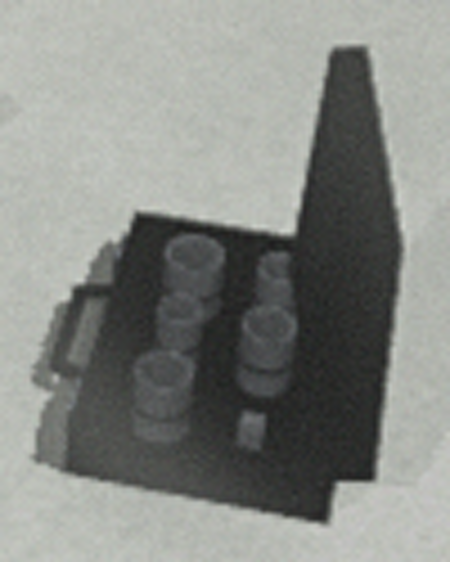

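View pics/si_c.png

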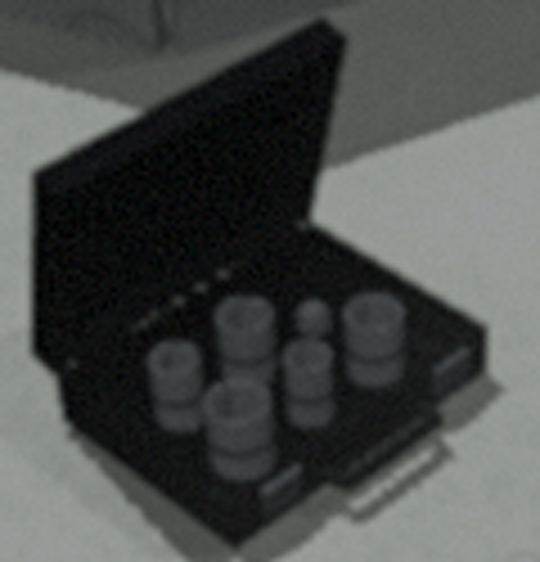

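```bash
cat > fit.py <<'E'
from h import *
from scipy.optimize import least_squares
def case2w(p,x,y,z):  # mm
    c,s=np.cos(p[2]),np.sin(p[2]); x,y,z=[np.asarray(v,float)/1000 for v in(x,y,z)]
    return np.stack([p[0]+c*x-s*y,p[1]+s*x+c*y,z+0*x],-1)
def lidpt(p,th,l,y,n=0): # l along lid from hinge, n outward
    return case2w(p,65-np.cos(th)*l+np.sin(th)*n,y,30+np.sin(th)*l+np.cos(th)*n)
E
python3 - <<'E'
from fit import *
C={n:cam(n) for n in("scene","side")}
obs=[("scene",(334.1,245.1),(0,0,0)),("side",(243.1,177.6),(0,0,0)),("scene",(363.2,242.7),(65,0,30)),("side",(224.5,155.3),(65,0,30)),
("scene",(340.9,257.5),(21,-46,19)),("side",(255.2,160.7),(21,-46,19)),
("scene",(315,212.3),(-65,88,30)),("side",(293,163),(-65,-88,30)),
("scene",(285+193/4.5,165+250/4.5),(-25,46,42)),("scene",(285+180/4.5,165+307/4.5),(-25,0,42)),("scene",(285+164/4.5,165+368/4.5),(-25,-46,42)),("scene",(285+269/4.5,165+325/4.5),(21,0,42)),
("side",(185+376/4.5,90+310/4.5),(-25,-46,42)),("side",(185+309/4.5,90+357/4.5),(-25,0,42)),("side",(185+238/4.5,90+400/4.5),(-25,46,42)),("side",(185+245/4.5,90+315/4.5),(21,0,42)),("side",(185+176/4.5,90+357/4.5),(21,46,42))]
lo=[("scene",(355,200.5),0),("side",(229,117.3),0)]
def f(p): 
    r=[proj(C[n],case2w(p,*X))[0]-u for n,u,X in obs]+[proj(C[n],lidpt(p,p[3],130,y))[0]-u for n,u,y in lo]
    return np.ravel(r)
s=least_squares(f,[.591,.111,1.78,1.3],loss="soft_l1"); p=s.x
print(p); print(np.round(f(p).reshape(-1,2),1).tolist())
np.save("p.npy",p)
print("stud",case2w(p,21,-46,19))
for n in C:
    im=cv2.imread(f"pics/{n}0.png"); L=lambda P:cv2.polylines(im,[np.int32(np.round(proj(C[n],P)*8))],True,(0,255,0),1,16,3)
    L(case2w(p,[-65,65,65,-65],[-88,-88,88,88],[30]*4)); im2=im
    L(lidpt(p,p[3],np.array([0,130,130,0]),np.array([-88,-88,88,88])))
    c=proj(C[n],case2w(p,0,0,20))[0].astype(int); y,x=c[1]-95,c[0]-70
    cv2.imwrite(f"pics/ov_{n}.png",cv2.resize(im[y:y+140,x:x+140],None,fx=4,fy=4,interpolation=2))
# stray
a=tri(C["scene"],(272.5,194.8),C["side"],(253.8,270.8));print(a, onz(C["scene"],(273.1,183.5),.038))
for n,t in(("scene","stray"),("side","stray")):
    for d in ctrl.regions_of(n,t)[:2]: 
        r=d["region"]; yy,xx=np.where(r); print(n,d["confidence"],d["at"],xx.min(),xx.max(),yy.min(),yy.max(), onz(C[n],d["at"],.019))
T=R.from_rotvec(ctrl.get_state()["tool_rot"]).as_matrix(); print(T.round(3))
E
```

```text
[0.59826314 0.11228117 1.84022232 1.3118918 ]
[[-0.0, 2.5], [3.6, 0.2], [0.2, 0.4], [2.2, 0.1], [0.2, -0.4], [-0.9, -2.6], [-0.4, -1.6], [0.5, -0.9], [0.1, -0.4], [-0.2, -0.6], [-0.1, -0.6], [-0.1, -1.2], [-0.6, 0.1], [-0.5, -0.6], [-0.2, 0.2], [-0.4, -0.4], [-0.5, 0.1], [-0.0, -3.3], [2.1, -2.9]]
stud [0.63701389 0.14476777 0.019     ]
[ 0.48996223 -0.12213659 -0.00167841] [ 0.49042136 -0.11956484  0.038     ]
scene 0.72 [271.5, 191.2] 270 277 183 197 [ 0.50098317 -0.11868336  0.019     ]
side 0.84 [252.6, 262.4] 245 260 251 274 [ 0.49088954 -0.11760347  0.019     ]
side 0.33 [224.6, 175.7] 219 230 166 184 [0.55027504 0.1250704  0.019     ]
[[-0.     0.392 -0.92 ]
 [-0.    -0.92  -0.392]
 [-1.     0.     0.   ]]
```

View pics/ov_scene.png

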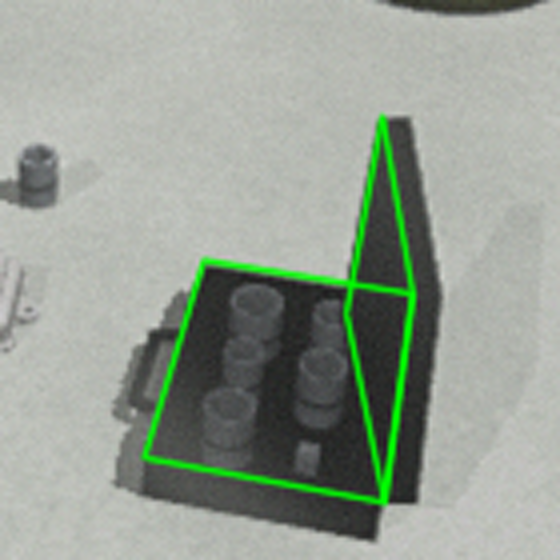

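View pics/ov_side.png

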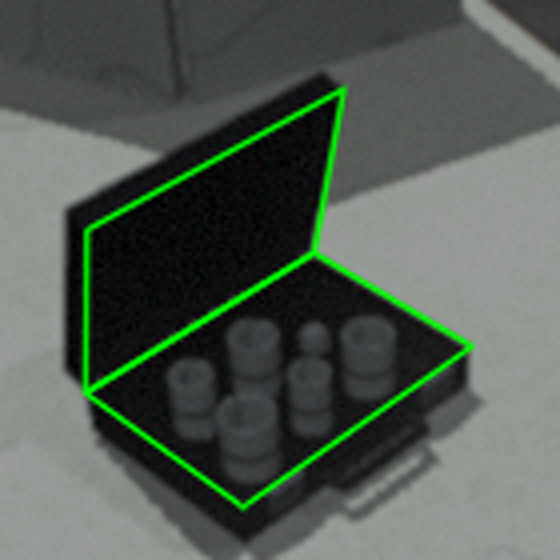

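The overlay fits well in both views: the case yaw is 1.84 rad, the lid angle is about 1.31, and the bare stud is at about (0.637, 0.145). Next I'll work out the approach rows to a point over the tray, in front of the lid.

```bash
cat > plan.py <<'E'
from fit import *
import sys
def plan(target_tcp, yaw_deg, n, zrows=None):
    s=ctrl.get_state(); T=R.from_rotvec(s["tool_rot"]).as_matrix(); d=np.array(target_tcp)-s["position"]
    cur=np.arctan2(T[1,2],T[0,2]); dy=(np.radians(yaw_deg)-cur+np.pi)%(2*np.pi)-np.pi
    for k in range(n):
        a=cur+dy*k/n; z=np.array([np.cos(a),np.sin(a)]); y=np.array([-z[1],z[0]])
        st=d/n*1000
        print(k,"x %.1f y %.1f z %.1f rx %.4f"%(-st[2],st[:2]@y,st[:2]@z,-dy/n))
E
python3 - <<'E'
from plan import *
p=np.load("p.npy"); t=case2w(p,-15,0,0)
print(t,"yawdeg",np.degrees(p[2])-180)
plan([t[0],t[1],.404],np.degrees(p[2])-180,15)
E
```

```text
[0.60225581 0.09782231 0.        ] yawdeg -74.56302759526976
0 x 0.1 y -33.6 z -39.5 rx -0.0958
1 x 0.1 y -29.7 z -42.5 rx -0.0958
2 x 0.1 y -25.5 z -45.2 rx -0.0958
3 x 0.1 y -21.0 z -47.4 rx -0.0958
4 x 0.1 y -16.4 z -49.2 rx -0.0958
5 x 0.1 y -11.6 z -50.5 rx -0.0958
6 x 0.1 y -6.7 z -51.4 rx -0.0958
7 x 0.1 y -1.8 z -51.8 rx -0.0958
8 x 0.1 y 3.2 z -51.8 rx -0.0958
9 x 0.1 y 8.1 z -51.2 rx -0.0958
10 x 0.1 y 13.0 z -50.2 rx -0.0958
11 x 0.1 y 17.7 z -48.7 rx -0.0958
12 x 0.1 y 22.3 z -46.8 rx -0.0958
13 x 0.1 y 26.7 z -44.4 rx -0.0958
14 x 0.1 y 30.8 z -41.7 rx -0.0958
```

```bash
python3 -m crank '[0,-34,-40,-0.096,0,0,0, 0,-30,-42,-0.096,0,0,0, 0,-26,-45,-0.096,0,0,0, 0,-21,-47,-0.096,0,0,0, 0,-16,-49,-0.096,0,0,0]' 10
python3 -m crank '[0,-12,-50,-0.096,0,0,0, 0,-7,-51,-0.096,0,0,0, 0,-2,-52,-0.096,0,0,0, 0,3,-52,-0.096,0,0,0, 0,8,-51,-0.096,0,0,0]'
python3 -m crank '[0,13,-50,-0.096,0,0,0, 0,18,-49,-0.096,0,0,0, 0,22,-47,-0.096,0,0,0, 0,27,-44,-0.096,0,0,0, 0,31,-42,-0.096,0,0,0]'
python3 - <<'E'
from plan import *
p=np.load("p.npy"); t=case2w(p,-15,0,0)
plan([t[0],t[1],.314],np.degrees(p[2])-180,1)
im=ctrl.get_image("wrist"); cv2.imwrite("pics/w1.png",im[:,:,::-1])
im=ctrl.get_image("scene"); cv2.imwrite("pics/s1.png",im[:,:,::-1])
E
```

```text
time: 1.88
position: [0.3702, -0.3641, 0.405]
tool_rot: [1.693, 0.802, -1.693]
ft_force: [0.6, -0.9, -0.4]
grip_width: 0.515
time: 2.5
position: [0.4841, -0.1319, 0.4051]
tool_rot: [1.358, 1.104, -1.358]
ft_force: [0.8, 0.2, -0.7]
grip_width: 0.016
time: 3.12
position: [0.6, 0.0999, 0.405]
tool_rot: [1.005, 1.326, -1.005]
ft_force: [0.2, -0.1, 1.0]
grip_width: 0.002
0 x 91.0 y 1.6 z 2.6 rx 0.0048
```

View pics/w1.png

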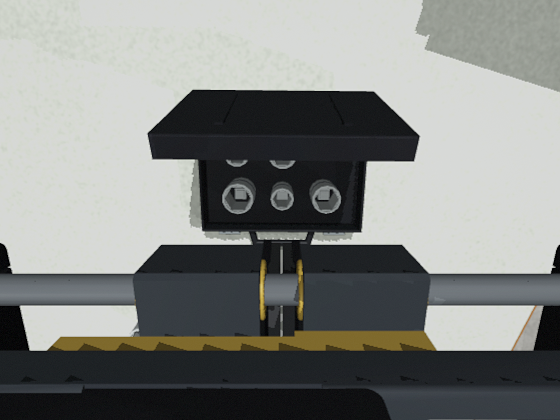

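View pics/s1.png

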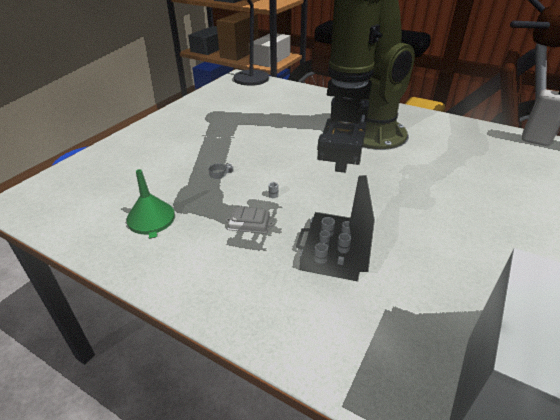

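The gripper is shut and stands at the handle side, in front of the lid. In the wrist view the lid edge is at row ~150 and the tray's handle-side rim at row ~232. Before descending I'll check the fit against this view.

```bash
python3 - <<'E'
from plan import *
p=np.load("p.npy"); c=cam("wrist")
print("handle rim corners",proj(c,case2w(p,[-65,-65],[-88,88],[30,30])).round(1))
print("lid rim",proj(c,lidpt(p,p[3],np.array([130,130]),np.array([-88,88]))).round(1))
print("lid outer",proj(c,lidpt(p,p[3],np.array([130,130]),np.array([-88,88]),18)).round(1))
print("sockets",proj(c,case2w(p,[-25]*3,[-46,0,46],[42]*3)).round(1), "tip",proj(c,(lambda s:s["position"]-np.array([0,0,.182]))(ctrl.get_state())))
E
```

```text
handle rim corners [[361.2 240.9]
 [201.6 238.9]]
lid rim [[413.8 171. ]
 [153.  167.6]]
lid outer [[419.5 145.5]
 [148.2 141.8]]
sockets [[326.2 208.2]
 [282.  207.6]
 [237.7 207.1]] tip [[282.30618255 263.35498823]]
```

```bash
python3 - <<'E'
from plan import *
p=np.load("p.npy"); c=cam("wrist"); s=ctrl.get_state(); print(s["position"],np.abs(s["qd"]).max())
im=ctrl.get_image("wrist")[:,:,::-1].copy()
for P in (case2w(p,[-65,-65],[-88,88],[30,30]),lidpt(p,p[3],np.array([130,130]),np.array([-88,88])),lidpt(p,p[3],np.array([130,130]),np.array([-88,88]),18),case2w(p,[-25]*3,[-46,0,46],[42]*3)):
    cv2.polylines(im,[np.int32(proj(c,P).round())],False,(0,255,0),1)
cv2.imwrite("pics/w2.png",im)
t=case2w(p,-15,0,0); plan([t[0],t[1],.314],np.degrees(p[2])-180,1)
E
```

```text
[0.59966291 0.10537131 0.40458626] 0.05713850520984528
0 x 90.4 y 1.5 z 5.1 rx 0.0083
```

View pics/w2.png

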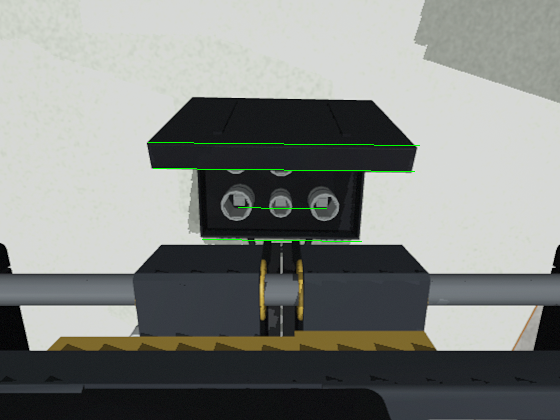

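At rest, the model overlay matches the wrist view to about 2 px. Now I'll descend so the tips are at z≈0.132.

```bash
python3 -m crank '[25,1,3,0.008,0,0,0, 25,0,2,0,0,0,0, 25,0,0,0,0,0,0, 15,0,0,0,0,0,0, 0,0,-4,0,0,0,0]'
python3 -m crank '[0,0,-8,0,0,0,0, 0,0,-10,0,0,0,0, 0,0,-10,0,0,0,0, 0,0,-10,0,0,0,0, 0,0,-10,0,0,0,0]'
python3 - <<'E'
from plan import *
p=np.load("p.npy"); s=ctrl.get_state(); d=s["position"][:2]-p[:2]; c,q=np.cos(p[2]),np.sin(p[2])
print("local mm",1000*(d@[c,q]),1000*(d@[-q,c]),s["position"],s["ft_force"])
im=ctrl.get_image("side"); cv2.imwrite("pics/sd3.png",im[60:230,140:360,::-1].repeat(3,0).repeat(3,1))
E
```

```text
time: 3.9
position: [0.6003, 0.0968, 0.3138]
tool_rot: [1.013, 1.323, -1.016]
ft_force: [0.5, 0.5, -0.7]
grip_width: 0.002
time: 4.53
position: [0.588, 0.145, 0.315]
tool_rot: [1.012, 1.322, -1.012]
ft_force: [1.5, -0.6, 0.6]
grip_width: 0.002
local mm 34.23662733696278 1.1580254084987087 [0.58803385 0.14497443 0.31498073] [ 1.54985282 -0.59838025  0.6385708 ]
```

View pics/sd3.png

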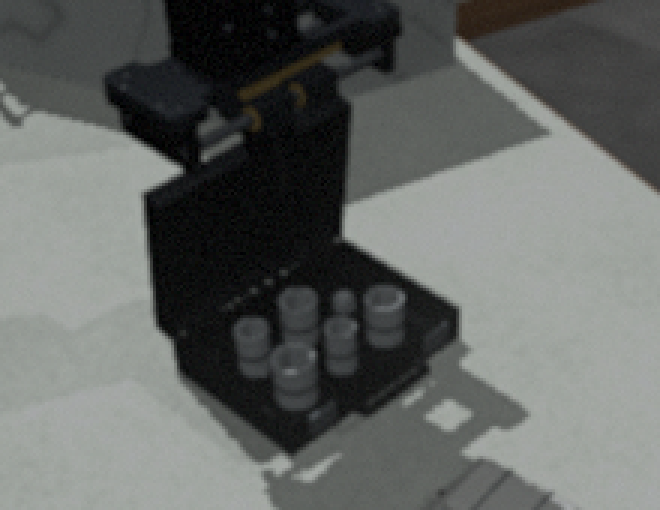

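The fingers are at the lid rim, with the tips clear of the sockets. I'll continue the push.

```bash
python3 -m crank '[0,0,-10,0,0,0,0, 0,0,-10,0,0,0,0, 0,0,-10,0,0,0,0, 0,0,-10,0,0,0,0, 0,0,-8,0,0,0,0]'
python3 - <<'E'
from plan import *
p=np.load("p.npy"); s=ctrl.get_state(); d=s["position"][:2]-p[:2]; c,q=np.cos(p[2]),np.sin(p[2])
print("local mm",1000*(d@[c,q]),1000*(d@[-q,c]),s["position"],s["ft_force"])
im=ctrl.get_image("side"); cv2.imwrite("pics/sd4.png",im[60:230,140:360,::-1].repeat(3,0).repeat(3,1))
E
```

```text
time: 5.2
position: [0.5752, 0.1916, 0.3145]
tool_rot: [1.012, 1.323, -1.013]
ft_force: [-0.1, -0.4, 0.2]
grip_width: 0.006
local mm 82.58005511782441 1.1611358454018903 [0.57516288 0.19157299 0.31450968] [-0.12615612 -0.3933903   0.20693314]
```

View pics/sd4.png

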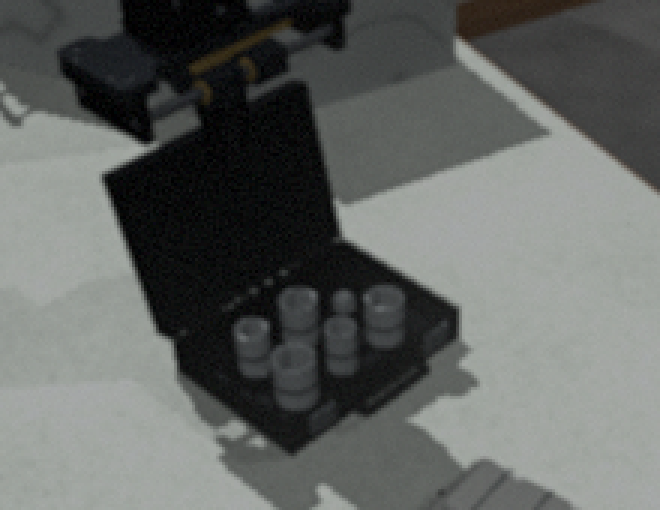

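The lid is moving and is now past upright. I'll go on gently, watching the force for the stop.

```bash
python3 -m crank '[0,0,-5,0,0,0,0, 0,0,-5,0,0,0,0, 0,0,-5,0,0,0,0, 0,0,-3,0,0,0,0, 0,0,0,0,0,0,0]'
python3 -m crank '[0,0,-2,0,0,0,0, 0,0,-2,0,0,0,0, 0,0,-1,0,0,0,0, 0,0,0,0,0,0,0, 0,0,0,0,0,0,0]'
cat > loc.py <<'E'
from plan import *
p=np.load("p.npy"); s=ctrl.get_state(); d=s["position"][:2]-p[:2]; c,q=np.cos(p[2]),np.sin(p[2])
print("local mm",1000*(d@[c,q]),1000*(d@[-q,c]),s["position"],s["ft_force"],"push F",s["ft_force"][:2]@[c,q])
E
python3 loc.py
```

```text
time: 5.88
position: [0.5707, 0.2086, 0.3148]
tool_rot: [1.012, 1.323, -1.012]
ft_force: [0.2, -0.3, 0.7]
grip_width: 0.006
time: 6.5
position: [0.5695, 0.2131, 0.3148]
tool_rot: [1.013, 1.323, -1.012]
ft_force: [-0.6, -0.5, -0.3]
grip_width: 0.005
local mm 104.80887510975509 0.8839285895010306 [0.56951326 0.21307366 0.31476402] [-0.55032905 -0.53869262 -0.26701965] push F -0.3727730784264266
```

```bash
python3 -m crank '[0,0,-2,0,0,0,0, 0,0,-2,0,0,0,0, 0,0,-1,0,0,0,0, 0,0,0,0,0,0,0, 0,0,0,0,0,0,0]'
python3 loc.py
python3 - <<'E'
from h import *
for n in("side","scene"):
    im=ctrl.get_image(n)
    im=im[40:230,120:360] if n=="side" else im[130:300,270:450]
    cv2.imwrite(f"pics/{n}5.png",im[:,:,::-1].repeat(3,0).repeat(3,1))
E
```

```text
time: 7.12
position: [0.5686, 0.2167, 0.3146]
tool_rot: [1.012, 1.321, -1.014]
ft_force: [0.8, -4.8, 0.3]
grip_width: -0.0
local mm 108.51543846439768 0.7871155035308544 [0.56861998 0.21667228 0.31459311] [ 0.8141642  -4.81289311  0.31319484] push F -4.855975172709771
```

View pics/side5.png

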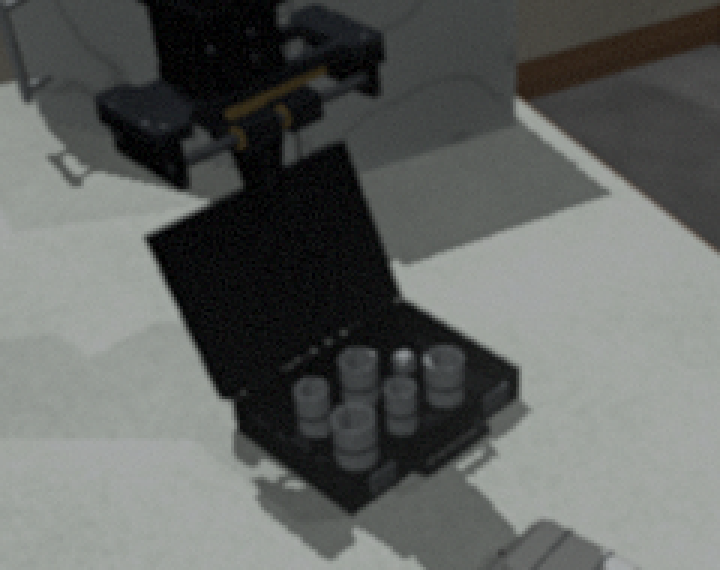

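View pics/scene5.png

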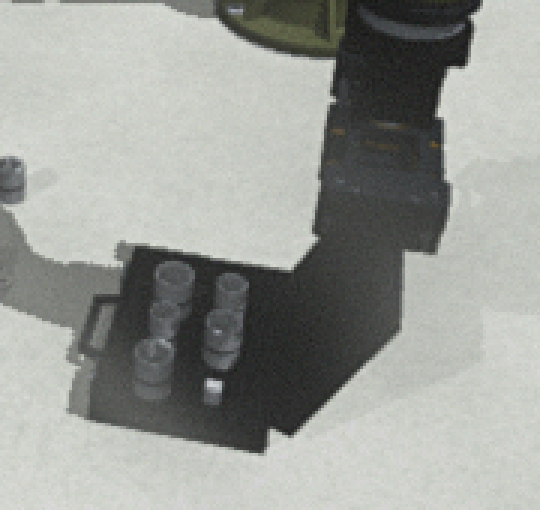

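```bash
python3 -m crank '[0,0,-1,0,0,0,0, 0,0,-1,0,0,0,0, 0,0,0,0,0,0,0, 0,0,0,0,0,0,0, 0,0,0,0,0,0,0]'
python3 loc.py; python3 -m crank '[0,0,-1,0,0,0,0, 0,0,-1,0,0,0,0, 0,0,0,0,0,0,0, 0,0,0,0,0,0,0, 0,0,0,0,0,0,0]'; python3 loc.py
```

```text
time: 7.85
position: [0.5685, 0.2173, 0.3145]
tool_rot: [1.011, 1.319, -1.016]
ft_force: [1.2, -8.7, 0.4]
grip_width: 0.008
local mm 109.11737088623701 0.7189465738929384 [0.56852547 0.21727064 0.31452807] [ 1.18280555 -8.69763838  0.35025422] push F -8.698698038177934
time: 8.48
position: [0.5685, 0.2179, 0.3145]
tool_rot: [1.011, 1.317, -1.019]
ft_force: [1.9, -10.7, 1.8]
grip_width: 0.005
local mm 109.70744081049071 0.6242909603801844 [0.56845964 0.21786462 0.3145184 ] [  1.89661534 -10.67712755   1.82747459] push F -10.796775443040023
```

The force now rises while the tip hardly moves, so the lid is on its stop. I'll press slightly more, back off, and measure the angle.

```bash
python3 -m crank '[0,0,-1,0,0,0,0, 0,0,-1,0,0,0,0, 0,0,-1,0,0,0,0, 0,0,0,0,0,0,0, 0,0,0,0,0,0,0]'; python3 loc.py
python3 -m crank '[0,0,8,0,0,0,0, 0,0,15,0,0,0,0, 0,0,25,0,0,0,0, -20,0,30,0,0,0,0, -40,0,30,0,0,0,0]'
python3 -m crank '[-20,0,20,0,0,0,0, 0,0,20,0,0,0,0, 0,0,20,0,0,0,0, 0,0,0,0,0,0,0, 0,0,0,0,0,0,0]'; python3 loc.py
cat > lidm.py <<'E'
from fit import *
p=np.load("p.npy"); C={n:cam(n) for n in("scene","side")}
for n in C:
    im=ctrl.get_image(n)[:,:,::-1].copy()
    print(n,[(np.round(d["at"],1).tolist(),round(float(d["confidence"]),2)) for d in ctrl.mark_of(n,"lid_rim")[:2]])
    for th in(1.9,1.95,2.0): print(th,proj(C[n],lidpt(p,th,130,0)).round(1))
    cv2.polylines(im,[np.int32(np.round(proj(C[n],lidpt(p,2.0,np.array([0,130,130,0]),np.array([-88,-88,88,88])))*8))],True,(0,255,0),1,16,3)
    c=proj(C[n],case2w(p,40,0,50))[0].astype(int); y,x=c[1]-75,c[0]-75
    cv2.imwrite(f"pics/lid_{n}.png",cv2.resize(im[y:y+150,x:x+150],None,fx=4,fy=4,interpolation=2))
E
python3 lidm.py
```

```text
time: 9.1
position: [0.5684, 0.2187, 0.3145]
tool_rot: [1.009, 1.313, -1.022]
ft_force: [2.1, -15.5, 2.1]
grip_width: 0.007
local mm 110.56151178655922 0.5005725700293228 [0.56835156 0.21872081 0.3144833 ] [  2.08210478 -15.49498614   2.07384819] push F -15.490197450190134
time: 9.72
position: [0.5941, 0.1198, 0.3738]
tool_rot: [1.011, 1.327, -1.013]
ft_force: [0.1, 0.5, -0.0]
grip_width: 0.005
time: 10.35
position: [0.6099, 0.0632, 0.3938]
tool_rot: [1.012, 1.325, -1.012]
ft_force: [-0.6, -0.0, 0.6]
grip_width: 0.002
local mm -50.395081795301586 1.856213131387961 [0.60988796 0.06321007 0.39375152] [-0.60363854 -0.03782913  0.57881186] push F 0.12421100459015617
scene [([398.2, 205.9], 0.82)]
1.9 [[391.4 203.7]]
1.95 [[394.2 205. ]]
2.0 [[397.  206.4]]
side [([201.4, 105.6], 0.94)]
1.9 [[207.9 102.1]]
1.95 [[206.3 102. ]]
2.0 [[204.7 102.1]]
```

View pics/lid_scene.png

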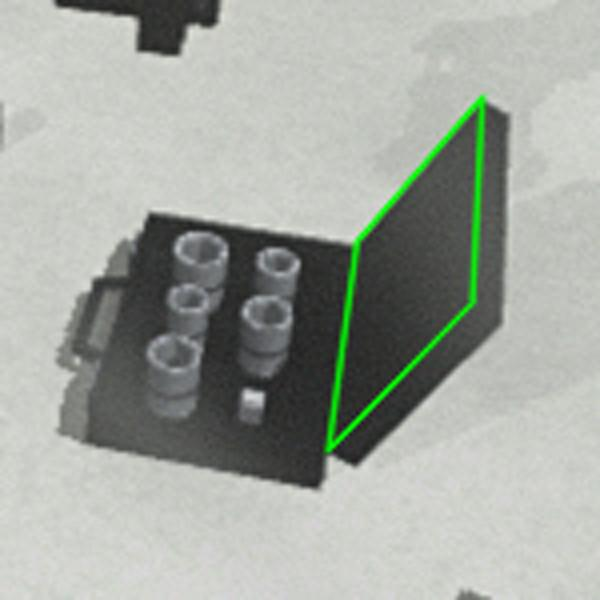

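View pics/lid_side.png

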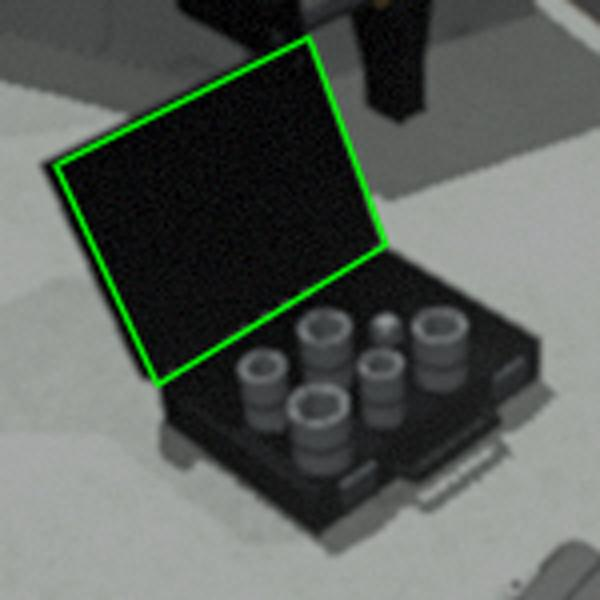

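The lid lies on its stop: the 2.0 rad outline matches both views, and the force rose to 15 N without motion. Next I'll move above the stray and refine its position with the wrist camera.

```bash
python3 - <<'E'
from plan import *
plan([.491,-.119,.35],np.degrees(np.load("p.npy")[2])-180,5)
E
```

```text
0 x 8.9 y -32.6 z 29.0 rx -0.0007
1 x 8.9 y -32.6 z 28.9 rx -0.0007
2 x 8.9 y -32.6 z 28.9 rx -0.0007
3 x 8.9 y -32.6 z 28.9 rx -0.0007
4 x 8.9 y -32.6 z 28.9 rx -0.0007
```

```bash
python3 -m crank '[9,-33,29,0,0,0,0, 9,-33,29,0,0,0,0, 9,-33,29,0,0,0,0, 9,-32,29,0,0,0,0, 9,-32,29,0,0,0,0]'
python3 -m crank '[0,0,0,0,0,0,0, 0,0,0,0,0,0,0, 0,0,0,0,0,0,0, 0,0,0,0,0,0,0, 0,0,0,0,0,0,0]'
python3 - <<'E'
from h import *
c=cam("wrist"); im=ctrl.get_image("wrist"); s=ctrl.get_state(); print(s["position"],np.abs(s["qd"]).max())
C={n:cam(n) for n in("scene","side")}; C["wrist"]=c
ctrl.get_image("scene");ctrl.get_image("side")
for n in C:
  for t in("stray","stray_top"):
    print(n,t,[(np.round(d["at"],1).tolist(),round(float(d["confidence"]),2),onz(C[n],d["at"],.038 if t!="stray" else 0).round(4)) for d in ctrl.mark_of(n,t)[:2]])
  for d in ctrl.regions_of(n,"stray")[:1]:
    yy,xx=np.where(d["region"]); print("  reg",xx.min(),xx.max(),yy.min(),yy.max())
im=im[:,:,::-1].copy(); q=proj(c,[[.491,-.119,.038]])[0]; print(q)
cv2.circle(im,tuple(np.int32(q)),2,(0,0,255),-1); cv2.imwrite("pics/w6.png",im)
E
```

```text
time: 11.18
position: [0.4899, -0.1206, 0.3497]
tool_rot: [1.012, 1.322, -1.012]
ft_force: [-0.7, 0.1, 0.2]
grip_width: 0.008
time: 11.8
position: [0.491, -0.1195, 0.3498]
tool_rot: [1.012, 1.323, -1.011]
ft_force: [-0.4, 0.2, 0.2]
grip_width: 0.007
[ 0.49093882 -0.11971675  0.34974905] 0.0033173792605226864
scene stray [([274.0, 192.1], 0.68, array([ 0.4792, -0.1239,  0.    ]))]
scene stray_top [([317.3, 260.7], 0.47, array([0.6902, 0.1105, 0.038 ])), ([271.0, 181.9], 0.41, array([ 0.4868, -0.1285,  0.038 ]))]
  reg 269 278 182 197
side stray [([309.7, 237.9], 0.71, array([ 0.6221, -0.1116,  0.    ])), ([252.5, 271.5], 0.63, array([ 0.4865, -0.1231,  0.    ]))]
side stray_top []
  reg 279 327 341 379
wrist stray [([280.1, 187.2], 0.94, array([ 0.4878, -0.116 ,  0.    ])), ([279.1, 197.6], 0.58, array([ 0.4896, -0.1264,  0.    ]))]
wrist stray_top [([278.6, 198.1], 0.66, array([ 0.4872, -0.1181,  0.038 ]))]
  reg 265 295 178 213
[282.53092226 200.1570842 ]
```

View pics/w6.png

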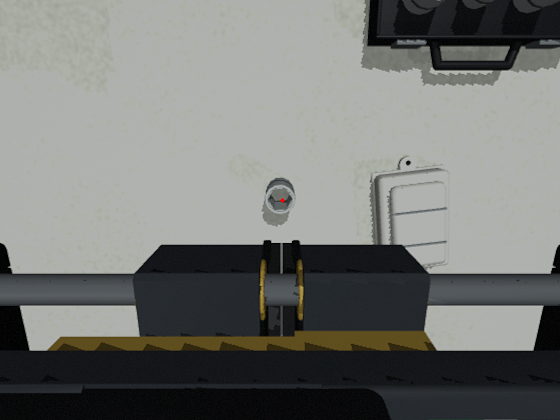

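The mouth of the stray is at (280,199) in the wrist view, giving (0.4885, -0.119), which is within 2 mm of the scene-camera estimate. I'll descend to 26 mm above it, stopping halfway for a second view to check its height.

```bash
python3 -m crank '[20,-2,-1,0,0,0,0, 20,0,0,0,0,0,0, 10,0,0,0,0,0,0, 0,0,0,0,0,0,0, 0,0,0,0,0,0,0]'
python3 - <<'E'
from h import *
c=cam("wrist"); s=ctrl.get_state(); im=ctrl.get_image("wrist"); print(s["position"])
for d in ctrl.mark_of("wrist","stray_top")[:1]: print(d["at"],onz(c,d["at"],.038))
for d in ctrl.regions_of("wrist","stray")[:1]:
    yy,xx=np.where(d["region"]); print("  reg",xx.min(),xx.max(),yy.min(),yy.max())
im=im[:,:,::-1].copy(); q=proj(c,[[.489,-.119,.038]])[0]; print(q)
cv2.circle(im,tuple(np.int32(q)),1,(0,0,255),-1); cv2.imwrite("pics/w7.png",im[120:280,200:360].repeat(3,0).repeat(3,1))
E
```

```text
time: 13.02
position: [0.4889, -0.1197, 0.3005]
tool_rot: [1.013, 1.321, -1.012]
ft_force: [-0.1, -0.5, 0.2]
grip_width: 0.004
[ 0.48892458 -0.11972612  0.30045282]
[282.3, 215.8] [ 0.48880896 -0.11917374  0.038     ]
  reg 265 300 189 232
[282.6105027  215.64753455]
```

View pics/w7.png

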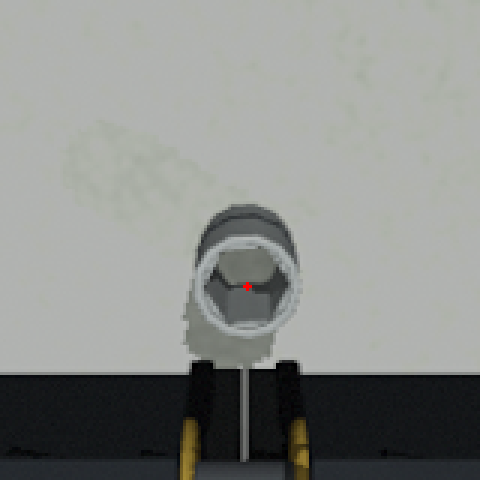

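The red estimate sits on the mouth's centre, and both heights agree. I'll descend and hold.

```bash
python3 -m crank '[15,0,0,0,0,0,0, 15,0,0,0,0,0,0, 12,0,0,0,0,0,0, 8,0,0,0,0,0,0, 5,0,0,0,0,0,0]'
for i in 1 2 3 4 5; do python3 -m crank '[0,0,0,0,0,0,0, 0,0,0,0,0,0,0, 0,0,0,0,0,0,0, 0,0,0,0,0,0,0, 0,0,0,0,0,0,0]' | head -2; done
python3 - <<'E'
from plan import *
for n in("scene","side"):
    im=ctrl.get_image(n); y,x=(120,200) if n=="scene" else (200,180)
    cv2.imwrite(f"pics/pt_{n}.png",im[y:y+130,x:x+160,::-1].repeat(4,0).repeat(4,1))
T=R.from_rotvec(ctrl.get_state()["tool_rot"]).as_matrix();print(T[:,0])
p=np.load("p.npy"); t=case2w(p,21,-46,19); print(t)
plan([t[0],t[1],.40],np.degrees(p[2])-180,8)
E
```

```text
time: 13.8
position: [0.4885, -0.1196, 0.244]
tool_rot: [1.012, 1.323, -1.013]
ft_force: [0.2, -0.7, 0.3]
grip_width: 0.005
time: 14.42
position: [0.4886, -0.1197, 0.2449]
time: 15.05
position: [0.4886, -0.1197, 0.2448]
time: 15.68
position: [0.4885, -0.1197, 0.2447]
time: 16.3
position: [0.4885, -0.1197, 0.2447]
time: 16.92
position: [0.4885, -0.1197, 0.2447]
[-4.30572760e-05 -8.85949839e-05 -9.99999995e-01]
[0.63701389 0.14476777 0.019     ]
0 x -19.4 y 26.5 z -27.1 rx -0.0007
1 x -19.4 y 26.6 z -27.1 rx -0.0007
2 x -19.4 y 26.6 z -27.0 rx -0.0007
3 x -19.4 y 26.6 z -27.0 rx -0.0007
4 x -19.4 y 26.6 z -27.0 rx -0.0007
5 x -19.4 y 26.6 z -27.0 rx -0.0007
6 x -19.4 y 26.7 z -27.0 rx -0.0007
7 x -19.4 y 26.7 z -26.9 rx -0.0007
```

View pics/pt_side.png

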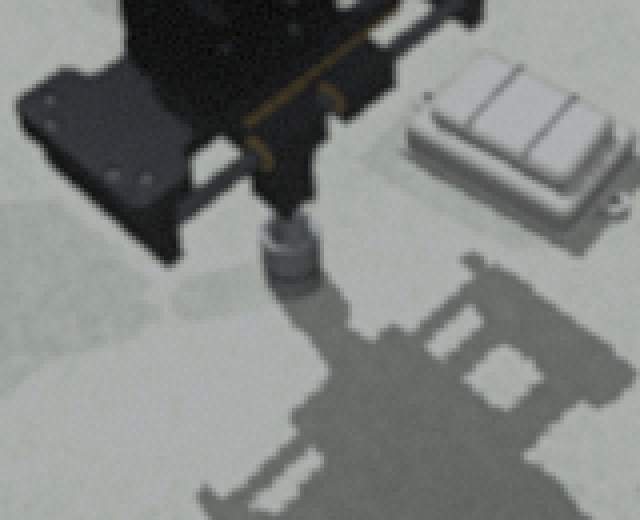

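View pics/pt_scene.png

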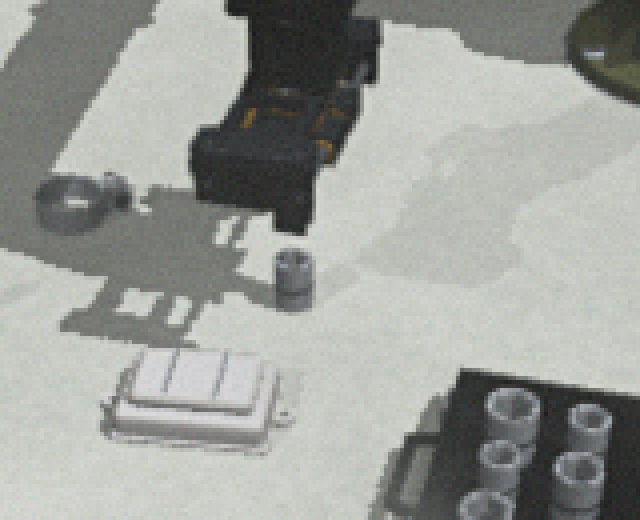

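The fingertips are about 25 mm above the stray, centred, and were held for over 3 s. Now I'll lift and move to the bare stud.

```bash
python3 -m crank '[-40,0,0,0,0,0,0, -40,10,-10,0,0,0,0, -25,27,-27,0,0,0,0, 0,30,-31,0,0,0,0, 0,30,-31,0,0,0,0]'
python3 -m crank '[0,30,-31,0,0,0,0, 0,30,-31,0,0,0,0, 0,30,-30,0,0,0,0, 0,26,-25,0,0,0,0, 0,0,0,0,0,0,0]'
python3 -m crank '[0,0,0,0,0,0,0, 0,0,0,0,0,0,0, 0,0,0,0,0,0,0, 0,0,0,0,0,0,0, 0,0,0,0,0,0,0]'
python3 - <<'E'
from plan import *
p=np.load("p.npy"); t=case2w(p,21,-46,19)
c=cam("wrist"); s=ctrl.get_state(); im=ctrl.get_image("wrist"); print(s["position"])
for d in ctrl.mark_of("wrist","bare_stud_top")[:3]: print(d["at"],d["confidence"],onz(c,d["at"],.019))
im=im[:,:,::-1].copy(); q=proj(c,[t])[0]; print(q)
cv2.circle(im,tuple(np.int32(q)),1,(0,0,255),-1); cv2.imwrite("pics/w8.png",im[60:280,160:400].repeat(3,0).repeat(3,1))
plan([t[0],t[1],.226],np.degrees(p[2])-180,1)
E
```

```text
time: 17.65
position: [0.557, 0.0021, 0.3504]
tool_rot: [1.013, 1.321, -1.013]
ft_force: [0.6, -1.0, 0.0]
grip_width: 0.004
time: 18.27
position: [0.6378, 0.1478, 0.3492]
tool_rot: [1.011, 1.327, -1.008]
ft_force: [-0.5, 0.4, 0.2]
grip_width: 0.007
time: 18.9
position: [0.6378, 0.1441, 0.3499]
tool_rot: [1.013, 1.322, -1.013]
ft_force: [-0.0, 0.2, -0.6]
grip_width: 0.006
[0.63776574 0.14411465 0.34985562]
[281.3, 192.9] 0.71 [0.63609506 0.14643569 0.019     ]
[281.78365299 194.83548709]
0 x 123.8 y -0.6 z -0.6 rx -0.0055
```

View pics/w8.png

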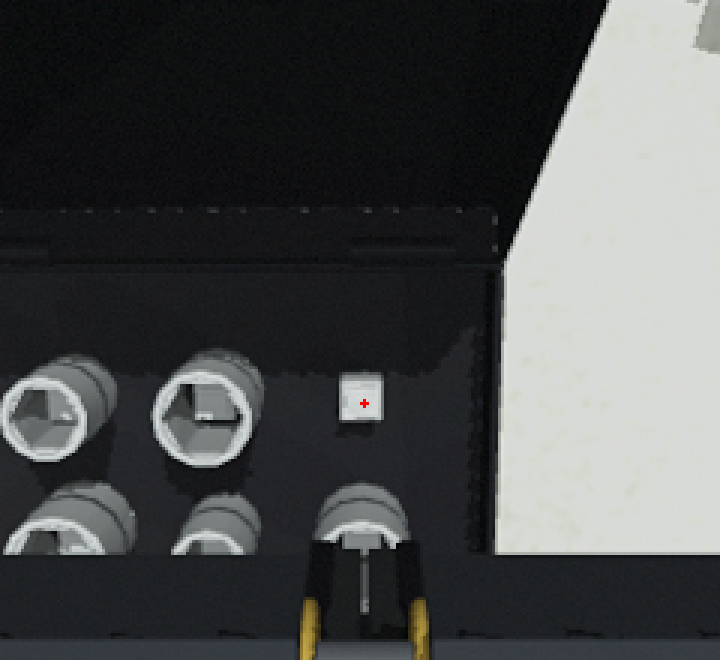

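The bare stud shows clearly, with the prediction 1–2 mm off its centre. I'll correct by y -1, z -2 and descend partway for another look.

```bash
python3 -m crank '[25,-1,-2,0,0,0,0, 25,0,0,0,0,0,0, 18,0,0,0,0,0,0, 0,0,0,0,0,0,0, 0,0,0,0,0,0,0]'
python3 - <<'E'
from plan import *
c=cam("wrist"); s=ctrl.get_state(); im=ctrl.get_image("wrist"); print(s["position"])
for d in ctrl.mark_of("wrist","bare_stud_top")[:3]: print(d["at"],d["confidence"],onz(c,d["at"],.019))
im=im[:,:,::-1].copy(); q=proj(c,[[.6362,.146,.019]])[0]; print(q)
cv2.circle(im,tuple(np.int32(q)),1,(0,0,255),-1); cv2.imwrite("pics/w9.png",im[90:270,170:390].repeat(3,0).repeat(3,1))
E
```

```text
time: 19.62
position: [0.6367, 0.1463, 0.2826]
tool_rot: [1.013, 1.322, -1.011]
ft_force: [-0.3, -0.6, 0.1]
grip_width: 0.007
[0.63668454 0.14629907 0.28263689]
[281.9, 218.7] 0.56 [0.6370184 0.1444655 0.019    ]
[281.37892583 216.52120656]
```

View pics/w9.png

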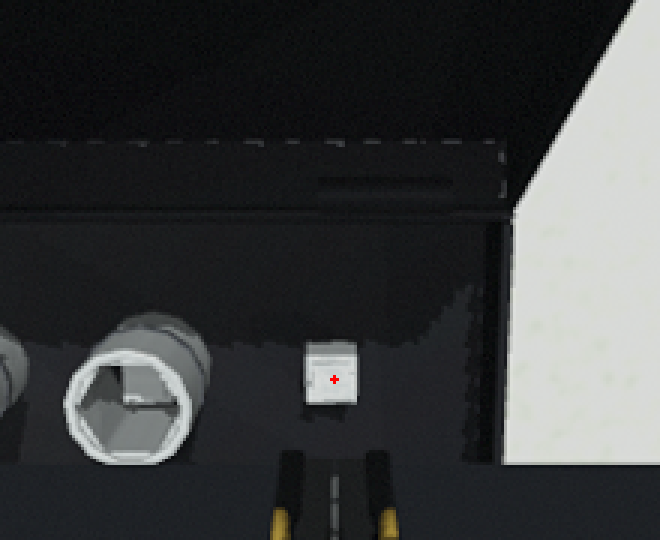

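The red point is on the centre of the stud's top face. I'll make the final descent and hold.

```bash
python3 -m crank '[18,0,0,0,0,0,0, 16,0,0,0,0,0,0, 12,0,0,0,0,0,0, 6,0,0,0,0,0,0, 3,0,0,0,0,0,0]'
for i in 1 2 3 4 5; do python3 -m crank '[0,0,0,0,0,0,0, 0,0,0,0,0,0,0, 0,0,0,0,0,0,0, 0,0,0,0,0,0,0, 0,0,0,0,0,0,0]' ; done | grep -v grip
python3 loc.py; python3 lidm.py
```

```text
time: 20.35
position: [0.6363, 0.1461, 0.2262]
tool_rot: [1.012, 1.323, -1.013]
ft_force: [-0.4, -0.2, 1.1]
grip_width: 0.005
time: 20.98
position: [0.6363, 0.1461, 0.2268]
tool_rot: [1.013, 1.322, -1.012]
ft_force: [0.1, -0.0, 0.5]
time: 21.6
position: [0.6363, 0.1461, 0.2267]
tool_rot: [1.012, 1.323, -1.013]
ft_force: [-0.3, 0.5, 0.2]
time: 22.22
position: [0.6363, 0.1461, 0.2267]
tool_rot: [1.012, 1.323, -1.013]
ft_force: [-0.1, 0.2, 0.2]
time: 22.85
position: [0.6363, 0.1461, 0.2267]
tool_rot: [1.012, 1.323, -1.013]
ft_force: [0.8, -1.3, -0.6]
time: 23.48
position: [0.6363, 0.1461, 0.2267]
tool_rot: [1.013, 1.323, -1.013]
ft_force: [-0.7, 0.1, 0.4]
local mm 22.45069226395839 -45.670185254889816 [0.63630984 0.14607834 0.22670195] [-0.65709386  0.05145033  0.35564689] push F 0.22449825013785532
scene [([398.8, 210.1], 0.83)]
1.9 [[391.4 203.7]]
1.95 [[394.2 205. ]]
2.0 [[397.  206.4]]
side [([203.8, 104.1], 0.6), ([267.3, 171.8], 0.31)]
1.9 [[207.9 102.1]]
1.95 [[206.3 102. ]]
2.0 [[204.7 102.1]]
```

View pics/lid_scene.png

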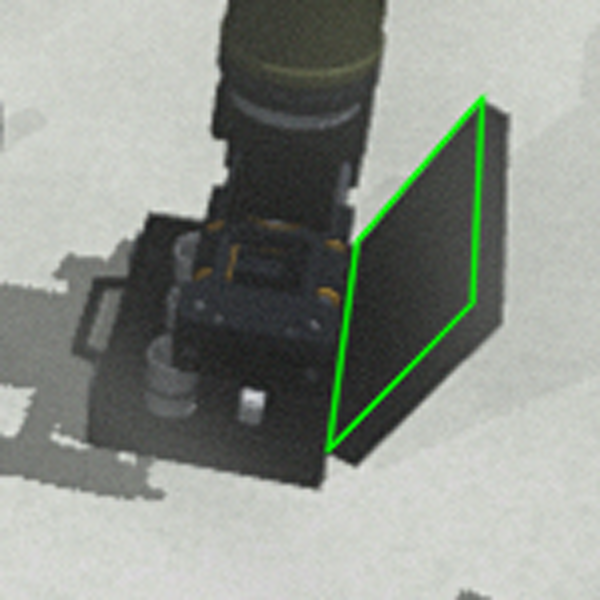

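View pics/lid_side.png

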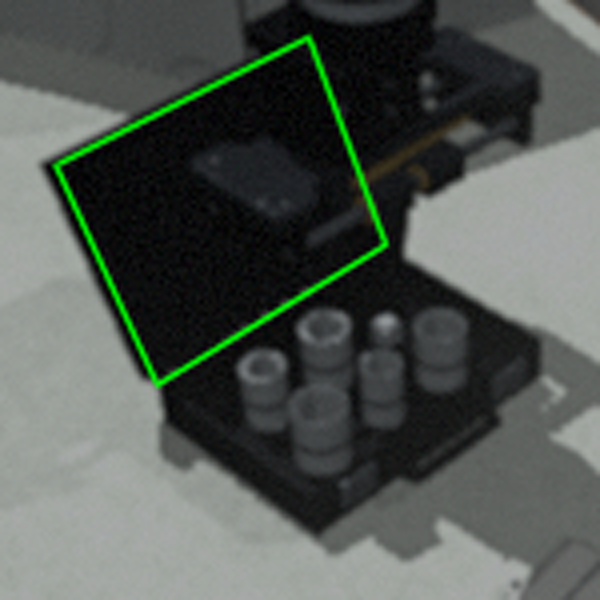

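The scene crop is too dark to read the fingertip against the tray, so I'll brighten it and check.

```bash
python3 - <<'E'
from fit import *
s=ctrl.get_state(); tip=s["position"]-np.array([0,0,.182]); out=[]
for n in("scene","side"):
    c=cam(n); im=ctrl.get_image(n)[:,:,::-1]; im=np.uint8(255*(im/255.)**.4)
    q=proj(c,[tip,[.6362,.146,.019]]); print(n,q)
    x,y=q[0].astype(int)-[35,45]; k=cv2.resize(im[y:y+80,x:x+80],None,fx=5,fy=5,interpolation=2)
    for u,col in zip(q,((0,0,255),(0,255,0))): cv2.circle(k,tuple(np.int32((u-[x,y]+.5)*5)),3,col,-1)
    out.append(k)
cv2.imwrite("pics/fin.png",np.hstack(out))
E
```

```text
scene [[342.79619116 248.93824704]
 [341.7085492  257.11483813]]
side [[253.17113684 149.18383874]
 [253.75513981 157.90573763]]
```

View pics/fin.png

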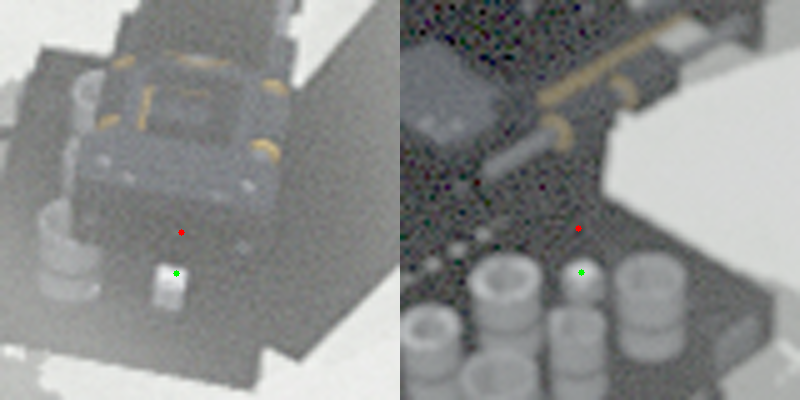

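```bash
python3 -c "
from bench import ctrl
print(ctrl.close_job()); s=ctrl.get_state(); print(s['time'],s['position'],s['ft_force'])"
```

```text
the job is handed in; nothing more can be done
None
the job is handed in; nothing more can be done
```

The job is done as asked and handed in at about 24 s, with the fingertips still pointing at the bare stud.

- **Lid:** I pushed it back with closed fingertips until the force rose to about 15 N with almost no further travel, then backed off. The 2.0 rad (fully open) outline matches both fixed camera views, during the job and again at the end.
- **Stray socket:** I pointed straight down about 25 mm above it and held for over 3 s. Two wrist-camera views placed its mouth within about 1 mm of where I pointed.
- **Bare stud:** The fingertips finished about 26 mm above it (tip at z ≈ 0.045) and had held there over 3 s before I handed in. The measured contact force was only noise, and the pictures show the sockets in the case where they started.

**Disagreements and gaps:**
- The different estimates of the stud's centre differed by about 2 mm.
- The networks' lid-rim marks were 2–4 px off the model. A few networks' marks for the stray fell on other things, and I threw those out.
- In the last dark pictures the fingertip itself was hard to see against the black case. Its position there comes from the arm's reading and the calibration.
- I did not take a separate final picture of the stray socket, clamp, lens and funnel.

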